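# Unload the finished prints and hand each to its next station

## Robot

A 6-joint arm with a two-finger parallel gripper is mounted at the origin on the work surface. World frame = base frame: x ahead of the robot, y to its left, z up, the work surface at z = 0. Lengths are in mm, angles in rad, forces in N, time in s.
With the tool pointing down it reaches from about 350 to 725 mm from the base axis. Payload 6 kg.
Tool frame: the origin (TCP) lies at the very end of the fingers, on their centre line; the grasp point (between the pads) lies 19 mm behind it; z points along the fingers, y is the line along which they close (so a half turn about z gives the same grasp; the last joint's range is limited). The gripper opens to 85 mm and grips with 20 to 120 N. Pads are 22 mm wide; open, the fingers measure 114 mm over their backs; the gripper's body (76 mm by 85 mm) begins 54 mm behind the grasp point. The pads swing forward as they close: fully open they stand 13 mm farther back than shut.
Start: joints at [1.573, 0.04, 0.085, 0, -1.615, -0.334], TCP at [195.42, 567.257, 198.161] pointing down, gripper open.
Joint ranges: [-2.56, 2.56], [-1.29, 2.01], [-1.08, 1.49], [-3.29, 1.98], [-2.81, -0.18], [-2.99, 2.99]. Speed limits (rad/s): [2.57, 2.57, 3.01, 3.14, 3.14, 3.14].

## Interface

Orientations are given as [roll, pitch, yaw] about the fixed x, y, z axes, in that order (R = Rz(yaw) Ry(pitch) Rx(roll)).
In Python, from bench import * gives the robot as it stands.
- The arm moves only by the tool carry_out, never from a script. Its argument "plan" is a list of rows, each a list of 7 numbers: the shift along the tool's x, y, z in cm, then the turn, a rotation vector about the tool's x, y, z in rad, then the finger opening in cm, from 0 to 8.54. In form: [[tx, ty, tz, rx, ry, rz, hand], ...]. A call has 1 to 5 rows; each row shifts and turns the commanded pose from where the row before left it, along the tool's axes as they then stand; what a row does not reach is not made up. A row lasts 1/12 s, in which the tool goes at most 41.7 mm and 7.16 degrees, less where a joint would pass 70% of its speed; a pose out of reach is approached as far as the arm can. A call is refused whole if a number of a shift passes 4.17 or a number of a turn 0.125, either way. A call with a gripper value outside its range is refused whole. The fingers move at their own pace and stop on an object; "newtons" is the grip in N (left out, the last holds). Time passes only in rows, so rows that do not move let the fingers close. It gives the time, the measured TCP pose, the force, the opening and the grip force at its end, in the units of the state.
- get_obs(): the state, without advancing time (a new reading comes with each control period).
- snapshot(name): name is "scene" or "top" or "wrist"; returns a dict with "color" (384x512x3 uint8, red, green, blue), "fov_y" (degrees; the focal length in pixels is half the picture's height over the tangent of half this angle, whatever the lens; pixels are square), "cx", "cy" (the principal point, pixels), "k1" (the pictures are not rectified: a ray, as slopes to the right and down, at radius r is drawn at 1 + k1 r^2 times it, then the intrinsics apply), "R" (3x3) and "t" (3): a world point X has camera coordinates R X + t. Camera axes: x right, y down, z forward; pixel columns grow to the right and rows downward; lengths in mm; the calibration is good to about 2 mm. A picture is of the moment at which its call begins. There is no depth.
- job_done(): hands the job in; it is judged then, once.
Trained networks look in a picture, given as the dict that the camera call returned (one of the last four; its "shot" number tells which), for a name from the list of things; names that differ only in an ending like _2 or _b are one class to them, and where a whole thing is asked for, a point or a joint stands for the part that bears it (a point fixed in the world has none). Each returns a list of dicts, best first, with "p" (0 to 1); they miss things now and then, are a little off and sometimes report something else, mostly with a low value. They report only what shows in the picture. A call takes as long as a camera call.
- silhouettes(thing, picture): "region" (384x512 bool, what is visible of it) and "bbox" ([centre column, centre row, width, height] as shares, 0 to 1, of the picture: columns of its width, rows of its height, round what is visible of it).
- place_of(thing, picture): "location" ([column, row] as shares, 0 to 1, of the picture: columns of its width, rows of its height: a listed point, or the origin of a listed thing).
The state is a dict: "time": time; "q": joint angles; "qd": joint speeds; "joint_torque": joint torques, N m; "position": TCP position; "eef_rot": TCP orientation; "ft_force": force on the tool from outside, world axes, zero at the start; "ft_torque": the same for the moment, N m; "finger_gap": finger opening in mm; "finger_force": force on a finger pad.
Only numpy, scipy, OpenCV 4.12 (cv2) and the standard library are available. Lean on these libraries where they do the work, as an engineer would, in place of code of your own. Each camera call takes 0.05 s, during which the arm holds its last target. There are 200 camera calls.

## Task

Clear the finished prints off the brown build sheet: take the stack apart and set each part flat and centred on its own station - the hexagonal cap on the weighing pan of the scale, the round vented housing on the round turntable, the square flange down inside the rimmed square jig, and the long foot lengthwise on the dark granite block. Keep every part upright all the time and leave all four released and at rest.

Things in the scene. Friction and masses are not known exactly. Their poses are not given: they have to be found in the camera images.
- flange: Square printed flange, dark grey plastic, 64 x 64 mm and 34 mm high, flat top with a small dark hole mark in each corner. Origin at the centre of its underside, x and y along its sides, z up. Starts on the build sheet (a thin brown plate lying on the bench, top 4 mm above the bench), either alone or under the housing and cap. About 90 g.
- foot: Long printed foot, dark grey plastic, 96 mm long (its x axis), 44 mm wide (its y axis), 34 mm high, flat top. Origin at the centre of its underside, z up. Starts on the build sheet, either alone or under the housing and cap (whichever of flange and foot is not under them stands alone). About 90 g.
- housing: Round printed housing, dark grey, 52 mm diameter, 44 mm high, closed flat top, shallow dark vent slots round its side. Origin at the centre of its underside, z up. At the start it stands loose on top of the flange or the foot. About 70 g.
- cap: Hexagonal printed cap, dark grey, 32 mm across flats (37 mm across corners), 28 mm high; its x axis is square to one pair of flats (the other flats lie 60 degrees on). Origin at the centre of its underside, z up. At the start it stands loose on top of the housing. About 30 g.
- turntable: Station of the housing: round turntable 116 mm in diameter with a bare steel-faced flat top 24 mm above the bench. Fixed, does not turn. Origin on its axis at bench height, z up.
- scale: Station of the cap: white bench scale with a square steel weighing pan, 96 x 96 mm, whose flat top is 34 mm above the bench. Origin at bench height under the centre of the pan; the scale's low display part (22 mm high) reaches out to 102 mm along its -y axis. Fixed; the pan does not sink.
- jig: Station of the flange: square aluminium jig, outer 96 x 96 mm, with a recess 82 x 82 mm inside a rim 7 mm thick. The recess floor is 10 mm above the bench, the rim's top 16 mm above the bench (6 mm above the floor). Origin at its centre at bench height, x and y along its sides. Fixed.
- granite: Station of the foot: dark speckled granite block 140 mm long (its x axis), 80 mm wide (its y axis), flat top 30 mm above the bench. Origin at its centre at bench height. Fixed.

How it is judged:
By the outcome, as a careful person would: the job done as asked, in the order asked, and still so for the second after the job is handed in, with the robot touching nothing.
It also fails if it takes over 109 s, if anything falls off the work surface, if the arm or the gripper's body presses on something with over 40 N, if the wrist force passes 120 N, or if a joint passes its speed limit or range.

## Working session

There is one attempt and no reset: what is moved stays moved. The work goes in short steps, Python scripts to look and compute and a tool call to move; the robot and the scene stay as the last step left them, time stands still between calls to the robot, and variables do not carry over. Pictures are saved under pics/ and viewed, at most 15 in all, crops included, and the job is handed in when it is done.

Besides the shell and the picture viewer there is one more tool, called after "Emit:" as name([rows], argument=value, ...), one row to a line, values as JSON. carry_out: Moves the arm, as the interface text tells. Its arguments: {"type":"object","properties":{"plan":{"type":"array","items":{"type":"array","items":{"type":"number"}}},"newtons":{"type":"number"}},"required":["plan"]}

```bash
ls; mkdir -p pics
python3 - <<'E'
from bench import *
import cv2,numpy as np
print(get_obs())
for n in("scene","top"):
    s=snapshot(n); cv2.imwrite(f"pics/{n}0.png",s["color"][:,:,::-1])
    print(n,s["fov_y"],s["cx"],s["cy"],s["k1"],s["R"],s["t"],s["shot"])
E
```

```text
pics
{'time': 0.0, 'q': array([ 1.57267845e+00,  4.07794426e-02,  8.38282799e-02, -4.80260399e-04,
       -1.61550208e+00, -3.33722939e-01]), 'qd': array([ 1.20085614e-03,  8.06795506e-05, -3.84124780e-04,  4.45153515e-04,
        7.84648668e-04,  3.13339030e-04]), 'joint_torque': array([-1.67363060e-04, -3.68181682e+01,  3.47397923e+01,  6.93202883e+00,
       -5.38429580e-03, -4.99676418e-06]), 'position': array([195.25101317, 566.93541947, 197.20361606]), 'eef_rot': array([ 3.13986999e+00, -8.93973855e-05, -3.31819674e-01]), 'ft_force': array([0.27748589, 0.65593596, 0.21216405]), 'ft_torque': array([ 0.04879682, -0.00035053,  0.0462375 ]), 'finger_force': 0.0, 'finger_gap': 85.55949749497043}
scene 55.207070748445624 256.5797132697242 186.12223915477995 0.0021121428603423846 [[ 0.18633877  0.98246852  0.00578476]
 [ 0.8135513  -0.1509949  -0.56154681]
 [-0.55082859  0.10934414 -0.82742475]] [ -91.88947914 -349.27225938 1152.17542296] 1
top 52.636979317638406 251.10475870903744 191.93310700652438 0.03259247111234895 [[-0.02758368 -0.99939109 -0.02136786]
 [-0.98913327  0.03037619 -0.14384944]
 [ 0.14441093  0.01716777 -0.98936887]] [ 28.60739194 486.7555121  845.49482644] 2
```

View pics/scene0.png

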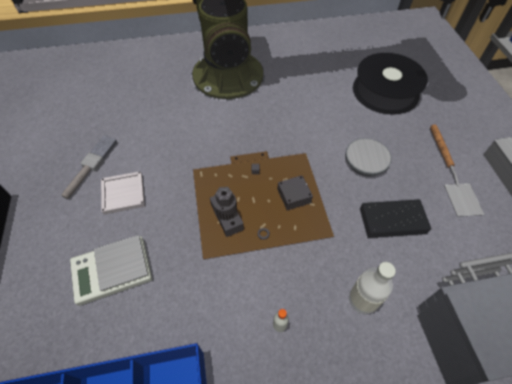

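View pics/top0.png

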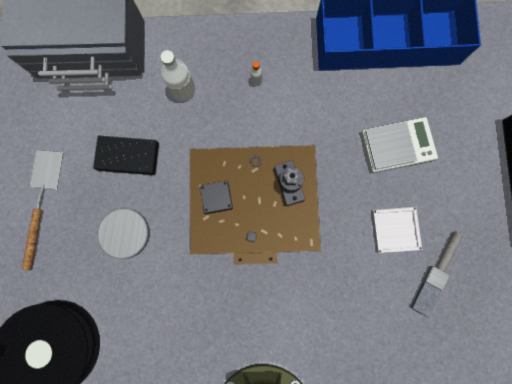

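```bash
cat > h.py <<'E'
from bench import *
import cv2,numpy as np
from scipy.optimize import minimize
S=4
def cam(s,X):
    c=np.atleast_2d(X)@np.array(s["R"]).T+np.array(s["t"]); u=c[:,:2]/c[:,2:]
    u=u*(1+s["k1"]*(u**2).sum(1,keepdims=True))
    f=192/np.tan(np.radians(s["fov_y"]/2)); return u*f+[s["cx"],s["cy"]]
def back(s,p,z):
    f=192/np.tan(np.radians(s["fov_y"]/2)); d=(np.array(p,float)-[s["cx"],s["cy"]])/f; u=d.copy()
    for _ in range(10): u=d/(1+s["k1"]*(u**2).sum())
    R=np.array(s["R"]);o=-R.T@np.array(s["t"]); r=R.T@np.append(u,1); return o+r*(z-o[2])/r[2]
def box(x0,x1,y0,y1): return np.array([[x0,y0],[x1,y0],[x1,y1],[x0,y1]],float)
def ring(r,n,a=0): t=a+np.arange(n)*2*np.pi/n; return r*np.c_[np.cos(t),np.sin(t)]
# name: (list of (poly,z0,z1)), symmetry period
M={"flange":([(box(-32,32,-32,32),0,34)],np.pi/2),"foot":([(box(-48,48,-22,22),0,34)],np.pi),
"housing":([(ring(26,48),0,44)],0),"cap":([(ring(16/np.cos(np.pi/6),6,np.pi/6),0,28)],np.pi/3),
"turntable":([(ring(58,64),0,24)],0),"scale":([(box(-48,48,-48,48),0,34),(box(-48,48,-102,-48),0,22)],2*np.pi),
"jig":([(box(-48,48,-48,48),0,16)],np.pi/2),"granite":([(box(-70,70,-40,40),0,30)],np.pi)}
def render(s,name,x,y,a,z):
    im=np.zeros((384*S,512*S),np.uint8);c,n=np.cos(a),np.sin(a)
    for P,z0,z1 in M[name][0]:
        Q=P@np.array([[c,n],[-n,c]])+[x,y]
        p=np.vstack([cam(s,np.c_[Q,np.full(len(Q),z+h)]) for h in(z0,z1)])
        h=cv2.convexHull(((p+.5)*S-.5).astype(np.float32))
        cv2.fillPoly(im,[np.round(h*16).astype(np.int32)],255,shift=4)
    return cv2.resize(im,(512,384),interpolation=cv2.INTER_AREA)/255.
def fit(name,shots,z,ignore={},a0=None):
    ms=[];x0=[]
    for s in shots:
        r=silhouettes(name,s)
        if not r: print(name,"missing",s["shot"]); continue
        m=r[0]["region"]; ms.append((s,m,ignore.get(s["shot"],np.zeros_like(m))))
        q=np.argwhere(m).mean(0)[::-1]; x0.append(back(s,q,z+M[name][0][0][2]/2)[:2])
    if not ms: return None
    x0=np.mean(x0,0); per=M[name][1]
    L=lambda v:sum((np.abs(render(s,name,v[0],v[1],v[2],z)-m)*~g).sum() for s,m,g in ms)
    best=None
    st=[0] if per==0 else ([a0] if a0 is not None else np.arange(0,per,per/8 if per<6 else per/12))
    c=sorted(((L([*x0,a]),a) for a in st))[:2]
    for _,a in c:
        r=minimize(L,[*x0,a],method="Nelder-Mead",options=dict(initial_simplex=[[*x0,a],[x0[0]+8,x0[1],a],[x0[0],x0[1]+8,a],[*x0,a+.15]],xatol=.05,fatol=.3))
        if best is None or r.fun<best.fun: best=r
    v=best.x; print(name,np.round(v,3),"deg",round(float(np.degrees(v[2])),1),"loss",round(best.fun,1),"area",[int(m.sum()) for _,m,_ in ms],flush=True)
    return v
E
cat > a.py <<'E'
from h import *
A=snapshot("scene");B=snapshot("top")
for n in["turntable","scale","jig","granite"]:
    for sh in([A],[B],[A,B]): fit(n,sh,0)
g={}
for s in(A,B):
    m=np.zeros((384,512),bool)
    for n in("housing","cap"):
        r=silhouettes(n,s)
        if r:m|=r[0]["region"]
    g[s["shot"]]=cv2.dilate(m.astype(np.uint8),np.ones((3,3)))>0
for sh in([A],[B],[A,B]):
    fit("flange",sh,4);fit("foot",sh,4,g)
gc={}
for s in(A,B):
    r=silhouettes("cap",s); gc[s["shot"]]=cv2.dilate(r[0]["region"].astype(np.uint8),np.ones((3,3)))>0 if r else None
for sh in([A],[B],[A,B]):
    fit("housing",sh,38,gc);fit("cap",sh,82)
E
python3 a.py
```

```text
turntable [3.98861e+02 3.11694e+02 1.80000e-01] deg 10.3 loss 172.6 area [1345]
turntable [4.04439e+02 3.10543e+02 3.90000e-02] deg 2.2 loss 105.1 area [2121]
turntable [4.04252e+02 3.10001e+02 2.60000e-02] deg 1.5 loss 292.7 area [1345, 2121]
scale [ 598.777 -357.551    3.339] deg 191.3 loss 201.9 area [3800]
scale [ 5.86690e+02 -3.06224e+02  1.75000e-01] deg 10.1 loss 128.3 area [3056]
scale [ 5.88165e+02 -3.06281e+02  1.63000e-01] deg 9.3 loss 272.4 area [3800, 3056]
jig [ 3.95804e+02 -3.14011e+02  5.20000e-02] deg 3.0 loss 56.2 area [1570]
jig [ 3.93868e+02 -3.12939e+02  3.50000e-02] deg 2.0 loss 59.4 area [1944]
jig [ 3.94325e+02 -3.13098e+02  4.60000e-02] deg 2.6 loss 130.8 area [1570, 1944]
granite [588.181 304.29    1.453] deg 83.3 loss 116.9 area [2281]
granite [588.253 306.973   1.455] deg 83.4 loss 113.1 area [2177]
granite [587.697 305.504   1.462] deg 83.8 loss 239.8 area [2281, 2177]
flange [4.80375e+02 9.41790e+01 9.40000e-02] deg 5.4 loss 107.7 area [780]
foot [ 5.09053e+02 -7.37250e+01  2.36000e-01] deg 13.5 loss 26.8 area [405]
flange [584.866 311.237   1.587] deg 90.9 loss 1174.5 area [2158]
foot [ 5.08386e+02 -7.48670e+01  2.60000e-01] deg 14.9 loss 61.3 area [409]
flange [586.758 317.982  -0.926] deg -53.1 loss 2991.3 area [780, 2158]
foot [ 5.08284e+02 -7.44460e+01  2.43000e-01] deg 13.9 loss 90.0 area [405, 409]
housing [ 5.07417e+02 -7.57400e+01  4.15000e-01] deg 23.8 loss 19.6 area [348]
cap [509.848 -74.394   0.939] deg 53.8 loss 22.3 area [310]
housing [ 5.09432e+02 -7.63660e+01 -1.63000e-01] deg -9.3 loss 54.5 area [188]
cap [ 5.09677e+02 -7.36640e+01 -1.10000e-01] deg -6.3 loss 20.7 area [261]
housing [ 5.08545e+02 -7.60240e+01  1.22000e-01] deg 7.0 loss 83.0 area [348, 188]
cap [ 5.09497e+02 -7.37850e+01 -9.10000e-02] deg -5.2 loss 45.8 area [310, 261]
```

```bash
cat >> h.py <<'E'
def plan(wps,hand,start=None,step=40):
    """wps: list of (x,y,z,yaw deg); prints rows, chunks of 5"""
    if start is None: o=get_obs(); p=np.array(o["position"]); a=o["eef_rot"][2]
    else: p=np.array(start[:3],float);a=np.radians(start[3])
    rows=[]
    for w in wps:
        t=np.array(w[:3],float); b=np.radians(w[3]); da=(b-a+np.pi)%(2*np.pi)-np.pi
        n=max(1,int(np.ceil(np.linalg.norm(t-p)/step)),int(np.ceil(abs(da)/.12)))
        d=(t-p)/n/10
        for i in range(n):
            c,s=np.cos(a),np.sin(a)
            rows.append([round(float(d[0]*c+d[1]*s),2),round(float(d[0]*s-d[1]*c),2),round(float(-d[2]),2),0,0,round(float(-da/n),3),hand]); a+=da/n
        p=t
    for i in range(0,len(rows),5): print(rows[i:i+5])
E
python3 - <<'E'
from h import *
plan([(500,-60,250,-35)],8.5)
A=snapshot("scene");B=snapshot("top")
im=cv2.resize(B["color"][140:250,180:330,::-1],None,fx=5,fy=5,interpolation=cv2.INTER_CUBIC)
cv2.imwrite("pics/c.png",im)
E
```

```text
[[2.73, 2.74, -0.29, 0, 0, 0.016, 8.5], [2.78, 2.7, -0.29, 0, 0, 0.016, 8.5], [2.82, 2.66, -0.29, 0, 0, 0.016, 8.5], [2.86, 2.61, -0.29, 0, 0, 0.016, 8.5], [2.9, 2.57, -0.29, 0, 0, 0.016, 8.5]]
[[2.94, 2.52, -0.29, 0, 0, 0.016, 8.5], [2.98, 2.48, -0.29, 0, 0, 0.016, 8.5], [3.02, 2.43, -0.29, 0, 0, 0.016, 8.5], [3.05, 2.38, -0.29, 0, 0, 0.016, 8.5], [3.09, 2.34, -0.29, 0, 0, 0.016, 8.5]]
[[3.13, 2.29, -0.29, 0, 0, 0.016, 8.5], [3.16, 2.24, -0.29, 0, 0, 0.016, 8.5], [3.2, 2.19, -0.29, 0, 0, 0.016, 8.5], [3.23, 2.14, -0.29, 0, 0, 0.016, 8.5], [3.26, 2.09, -0.29, 0, 0, 0.016, 8.5]]
[[3.29, 2.04, -0.29, 0, 0, 0.016, 8.5], [3.32, 1.99, -0.29, 0, 0, 0.016, 8.5], [3.36, 1.94, -0.29, 0, 0, 0.016, 8.5]]
```

View pics/c.png

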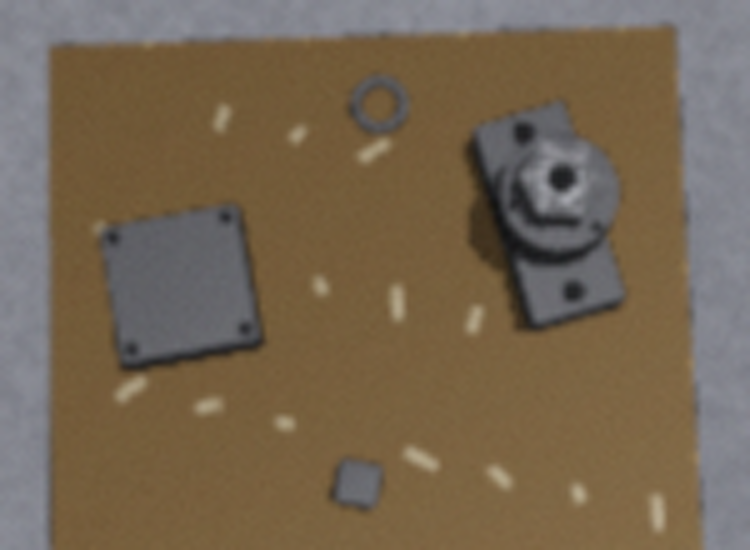

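Emit:
carry_out([
  [2.73, 2.74, -0.29, 0, 0, 0.016, 8.5],
  [2.78, 2.7, -0.29, 0, 0, 0.016, 8.5],
  [2.82, 2.66, -0.29, 0, 0, 0.016, 8.5],
  [2.86, 2.61, -0.29, 0, 0, 0.016, 8.5],
  [2.9, 2.57, -0.29, 0, 0, 0.016, 8.5],
])

```text
time: 2.62
position: [280.3, 391.3, 212.9]
eef_rot: [-3.141, -0.0, -0.412]
ft_force: [1.7, -0.2, -0.4]
finger_gap: 85.1
finger_force: 0.0
```

Emit:
carry_out([
  [2.94, 2.52, -0.29, 0, 0, 0.016, 8.5],
  [2.98, 2.48, -0.29, 0, 0, 0.016, 8.5],
  [3.02, 2.43, -0.29, 0, 0, 0.016, 8.5],
  [3.05, 2.38, -0.29, 0, 0, 0.016, 8.5],
  [3.09, 2.34, -0.29, 0, 0, 0.016, 8.5],
])

```text
time: 3.03
position: [364.2, 216.7, 227.8]
eef_rot: [-3.14, -0.0, -0.492]
ft_force: [1.1, 0.4, 0.2]
finger_gap: 85.2
finger_force: 0.0
```

Emit:
carry_out([
  [3.13, 2.29, -0.29, 0, 0, 0.016, 8.5],
  [3.16, 2.24, -0.29, 0, 0, 0.016, 8.5],
  [3.2, 2.19, -0.29, 0, 0, 0.016, 8.5],
  [3.23, 2.14, -0.29, 0, 0, 0.016, 8.5],
  [3.26, 2.09, -0.29, 0, 0, 0.016, 8.5],
])

```text
time: 3.45
position: [447.9, 41.7, 242.4]
eef_rot: [-3.14, -0.001, -0.572]
ft_force: [1.3, 0.3, 0.4]
finger_gap: 85.2
finger_force: 0.0
```

Emit:
carry_out([
  [3.29, 2.04, -0.29, 0, 0, 0.016, 8.5],
  [3.32, 1.99, -0.29, 0, 0, 0.016, 8.5],
  [3.36, 1.94, -0.29, 0, 0, 0.016, 8.5],
  [0, 0, 0, 0, 0, 0, 8.5],
  [0, 0, 0, 0, 0, 0, 8.5],
])

```text
time: 3.87
position: [497.6, -63.3, 249.9]
eef_rot: [3.14, 0.001, -0.624]
ft_force: [-0.5, 0.1, 0.4]
finger_gap: 85.3
finger_force: 0.0
```

Run:
```python
from h import *
W=snapshot("wrist"); cv2.imwrite("pics/w1.png",W["color"][:,:,::-1])
print(W["fov_y"],W["k1"],np.round(-np.array(W["R"]).T@W["t"],1))
g={};m=np.zeros((384,512),bool)
v=fit("cap",[W],82); fit("cap",[W],82)
m=silhouettes("cap",W)[0]["region"]
k=lambda m:{W["shot"]:cv2.dilate(m.astype(np.uint8),np.ones((5,5)))>0}
fit("housing",[W],38,k(m))
r=silhouettes("housing",W)
if r: m|=r[0]["region"]
fit("foot",[W],4,k(m),.25)
fit("flange",[W],4,{},.1)
```

```text
60.908634394754614 -0.06976305218696396 [ 553.8 -103.5  425.7]
cap [ 5.09231e+02 -7.48760e+01 -9.70000e-02] deg -5.6 loss 36.2 area [1031]
cap [ 5.09231e+02 -7.48760e+01 -9.70000e-02] deg -5.6 loss 36.2 area [1031]
housing missing 7
foot [ 5.07865e+02 -7.47610e+01  2.53000e-01] deg 14.5 loss 624.1 area [1328]
flange [4.80397e+02 9.40040e+01 1.47000e-01] deg 8.4 loss 284.5 area [2502]
```

View pics/w1.png

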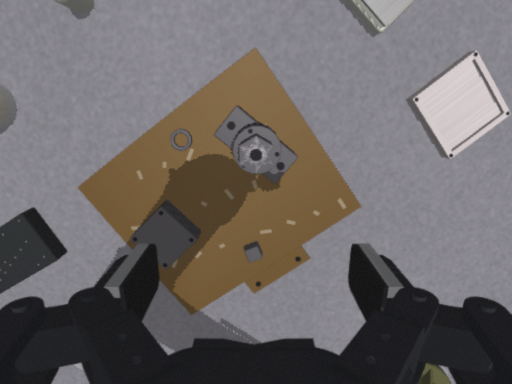

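Run:
```python
from h import *
plan([(509.3,-74.8,200,-35.6),(509.3,-74.8,84,-35.6)],6)
```

```text
[[0.91, 0.24, 2.54, 0, 0, 0.002, 6], [0.91, 0.24, 2.54, 0, 0, 0.002, 6], [0.0, -0.0, 3.87, 0, 0, -0.0, 6], [0.0, -0.0, 3.87, 0, 0, -0.0, 6], [0.0, -0.0, 3.87, 0, 0, -0.0, 6]]
```

Emit:
carry_out([
  [0.91, 0.24, 2.54, 0, 0, 0.0, 6],
  [0.91, 0.24, 2.54, 0, 0, 0.0, 6],
  [0, 0, 3.0, 0, 0, 0, 6],
  [0, 0, 3.0, 0, 0, 0, 6],
  [0, 0, 0, 0, 0, 0, 6],
])

```text
time: 4.68
position: [506.1, -75.0, 132.8]
eef_rot: [3.136, 0.009, -0.619]
ft_force: [-0.5, 1.2, -1.8]
finger_gap: 60.0
finger_force: 0.0
```

Emit:
carry_out([
  [0, 0, 2.8, 0, 0, 0, 6],
  [0, 0, 2.8, 0, 0, 0, 6],
  [0, 0, 0, 0, 0, 0, 6],
  [0, 0, 0, 0, 0, 0, 6],
])

```text
time: 5.02
position: [509.2, -75.8, 84.5]
eef_rot: [3.14, 0.0, -0.619]
ft_force: [0.4, 0.0, 0.9]
finger_gap: 59.8
finger_force: 0.0
```

Emit:
carry_out([
  [0, 0, 0, 0, 0, 0, 2.8],
  [0, 0, 0, 0, 0, 0, 2.8],
  [0, 0, 0, 0, 0, 0, 2.8],
  [0, 0, 0, 0, 0, 0, 2.8],
  [0, 0, 0, 0, 0, 0, 2.8],
], newtons=25)

```text
time: 5.43
position: [509.8, -75.8, 84.4]
eef_rot: [-3.141, -0.001, -0.62]
ft_force: [0.2, 0.4, 0.3]
finger_gap: 28.0
finger_force: 0.0
```

Emit:
carry_out([
  [0, 0, 0, 0, 0, 0, 2.8],
  [0, 0, 0, 0, 0, 0, 2.8],
  [0, 0, 0, 0, 0, 0, 2.8],
  [0, 0, -0.5, 0, 0, 0, 2.8],
  [0, 0, -2, 0, 0, 0, 2.8],
])

```text
time: 5.85
position: [507.5, -75.7, 105.7]
eef_rot: [3.138, 0.005, -0.62]
ft_force: [0.1, 0.5, -1.2]
finger_gap: 28.1
finger_force: 0.0
```

Run:
```python
from h import *
W=snapshot("wrist"); cv2.imwrite("pics/w2.png",W["color"][:,:,::-1])
plan([(509,-75,190,-35.6),(588,-306,190,-35.6)],2.8)
B=snapshot("top")
for i in range(1): fit("cap",[B],get_obs()["position"][2]-2)
fit("scale",[W],0,{},.16)
```

```text
[[-0.09, -0.01, -3.87, 0, 0, 0.001, 2.8], [-0.09, -0.01, -3.87, 0, 0, 0.001, 2.8], [2.84, 2.03, -0.0, 0, 0, -0.0, 2.8], [2.84, 2.03, -0.0, 0, 0, -0.0, 2.8], [2.84, 2.03, -0.0, 0, 0, -0.0, 2.8]]
[[2.84, 2.03, -0.0, 0, 0, -0.0, 2.8], [2.84, 2.03, -0.0, 0, 0, -0.0, 2.8], [2.84, 2.03, -0.0, 0, 0, -0.0, 2.8], [2.84, 2.03, -0.0, 0, 0, -0.0, 2.8]]
cap [ 4.99531e+02 -6.65010e+01  1.16000e-01] deg 6.7 loss 147.1 area [110]
scale [ 5.79825e+02 -3.14421e+02  1.00000e-02] deg 0.6 loss 120.9 area [708]
```

View pics/w2.png

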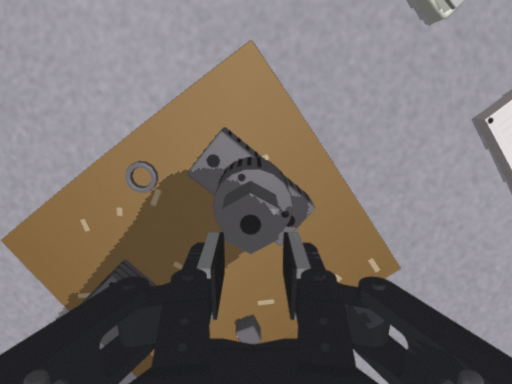

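Run:
```python
from h import *
W=snapshot("wrist"); o=get_obs(); p=o["position"];a=o["eef_rot"][2]
print(p, np.round(-np.array(W["R"]).T@W["t"],1)); print(np.round(W["R"],3))
ty=np.array([np.sin(a),-np.cos(a),0])
for h in(0,19,40):
  for g in(-14,0,14): print(h,g,cam(W,p+ty*g+[0,0,h]).round())
print(cam(W,[509.2,-74.9,110]),cam(W,[509.2,-74.9,82]),cam(W,[508.5,-75.5,82]))
for t in("cap","housing","foot"):
  for s in (W,snapshot("scene")):
    r=silhouettes(t,s); print(t,[(round(q["p"],2),np.round(np.array(q["bbox"])*[512,384,512,384])) for q in r[:2]])
A=snapshot("scene")
cv2.imwrite("pics/s2.png",cv2.resize(A["color"][120:260,150:330,::-1],None,fx=4,fy=4,interpolation=cv2.INTER_CUBIC))
```

```text
[509.38470438 -75.70921256 108.55159295] [ 565.8 -115.8  285.4]
[[-0.582 -0.813 -0.001]
 [-0.783  0.559  0.273]
 [-0.222  0.16  -0.962]]
0 -14 [[230. 223.]]
0 0 [[254. 223.]]
0 14 [[278. 223.]]
19 -14 [[227. 236.]]
19 0 [[254. 236.]]
19 14 [[281. 236.]]
40 -14 [[224. 254.]]
40 0 [[254. 254.]]
40 14 [[284. 254.]]
[[253.07430232 224.76438671]] [[253.15458568 208.95179593]] [[254.51543545 209.26973131]]
cap [(0.66, array([253., 221.,  59.,  71.]))]
cap [(0.58, array([223., 197.,  16.,  18.]))]
housing []
housing [(0.91, array([226., 207.,  25.,  28.]))]
foot [(0.61, array([253., 188., 121., 110.]))]
foot [(0.66, array([229., 218.,  30.,  38.]))]
```

View pics/s2.png

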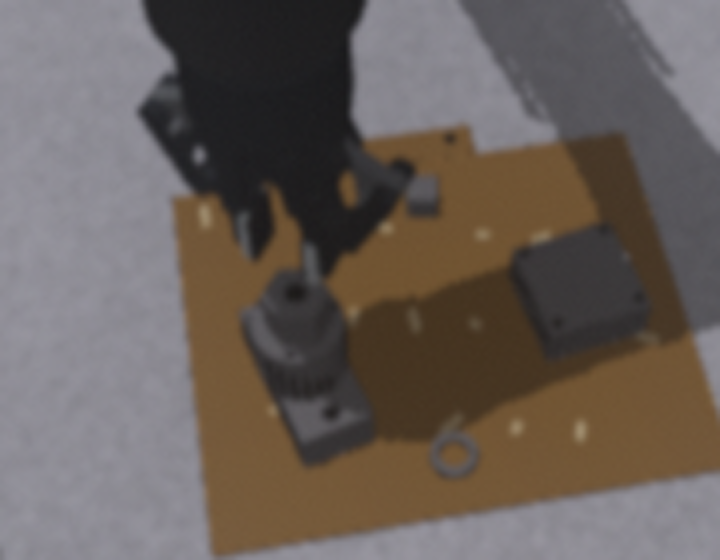

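Run:
```python
from h import *
A=snapshot("scene"); o=get_obs(); p=o["position"];a=o["eef_rot"][2]
ty=np.array([np.sin(a),-np.cos(a),0]);tx=np.array([np.cos(a),np.sin(a),0])
for dx in(-15,0):
 for h in(0,15,30,45):
  print(dx,h,*[((cam(A,p+tx*dx+ty*g+[0,0,h])-[150,120])*4).round()[0] for g in(-14,14)])
W=snapshot("wrist")
cv2.imwrite("pics/w3.png",cv2.resize(W["color"][170:350,160:360,::-1],None,fx=3,fy=3,interpolation=cv2.INTER_CUBIC))
```

```text
-15 0 [328. 282.] [282. 264.]
-15 15 [327. 266.] [280. 248.]
-15 30 [326. 250.] [277. 231.]
-15 45 [324. 233.] [275. 214.]
0 0 [316. 304.] [268. 285.]
0 15 [314. 288.] [266. 269.]
0 30 [312. 272.] [263. 253.]
0 45 [310. 255.] [261. 236.]
```

View pics/w3.png

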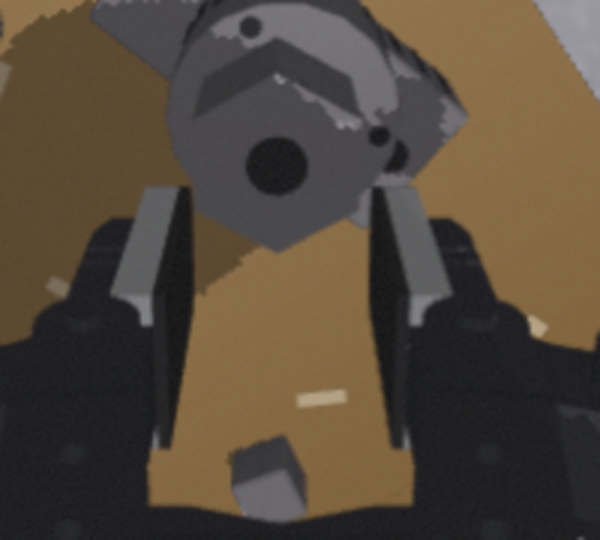

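Emit:
carry_out([
  [0, 0, -2, 0, 0, 0, 6],
  [0, 0, 0, 0, 0, 0, 6],
  [0, 0, 0, 0, 0, 0, 6],
  [0, 0, 0, 0, 0, 0, 6],
  [0, 0, 2, 0, 0, 0, 6],
])

```text
time: 7.12
position: [511.4, -76.0, 111.9]
eef_rot: [-3.138, -0.005, -0.62]
ft_force: [0.0, 0.5, 0.6]
finger_gap: 60.3
finger_force: 0.0
```

Emit:
carry_out([
  [0, 0, 2, 0, 0, 0, 6],
  [0, 0, 1.3, 0, 0, 0, 6],
  [0, 0, 1.2, 0, 0, 0, 6],
  [0, 0, 0, 0, 0, 0, 6],
  [0, 0, 0, 0, 0, 0, 6],
])

```text
time: 7.53
position: [509.2, -76.0, 63.3]
eef_rot: [3.14, 0.0, -0.62]
ft_force: [0.8, 0.2, 0.1]
finger_gap: 60.0
finger_force: 0.0
```

Emit:
carry_out([
  [0, 0, 0, 0, 0, 0, 2.8],
  [0, 0, 0, 0, 0, 0, 2.8],
  [0, 0, 0, 0, 0, 0, 2.8],
  [0, 0, 0, 0, 0, 0, 2.8],
  [0, 0, 0, 0, 0, 0, 2.8],
])

```text
time: 7.95
position: [510.3, -75.8, 65.0]
eef_rot: [-3.14, -0.002, -0.62]
ft_force: [0.6, 0.6, 4.7]
finger_gap: 31.2
finger_force: 27.2
```

Emit:
carry_out([
  [0, 0, -0.5, 0, 0, 0, 2.8],
  [0, 0, -1.5, 0, 0, 0, 2.8],
  [0, 0, -3, 0, 0, 0, 2.8],
  [0, 0, -3, 0, 0, 0, 2.8],
  [0, 0, 0, 0, 0, 0, 2.8],
])

```text
time: 8.37
position: [511.9, -76.4, 150.5]
eef_rot: [-3.137, -0.008, -0.62]
ft_force: [0.9, -0.6, 1.1]
finger_gap: 31.2
finger_force: 26.7
```

Run:
```python
from h import *
W=snapshot("wrist"); o=get_obs(); print(o["position"],o["finger_gap"],o["finger_force"],o["ft_force"])
cv2.imwrite("pics/w4.png",W["color"][:,:,::-1])
A=snapshot("scene")
for s in(W,A):
    r=silhouettes("cap",s); print([(round(q["p"],2),np.round(np.array(q["bbox"])*[512,384,512,384])) for q in r[:2]])
p=o["position"]
for h in(0,10,20,30,40,50,60): print(h,cam(W,p+[0,0,h]).round()[0],cam(A,p+[0,0,h]).round()[0])
```

```text
[511.02376421 -75.83713888 147.40645105] 31.262571565550893 26.663507195189595 [ 0.48382795  0.21692174 -0.70293375]
[(0.66, array([253., 253.,  72.,  89.]))]
[(0.79, array([220., 175.,  13.,  20.]))]
0 [254. 222.] [222. 184.]
10 [254. 229.] [221. 181.]
20 [254. 236.] [221. 178.]
30 [253. 244.] [221. 175.]
40 [253. 253.] [220. 172.]
50 [253. 263.] [220. 169.]
60 [253. 275.] [219. 166.]
```

View pics/w4.png

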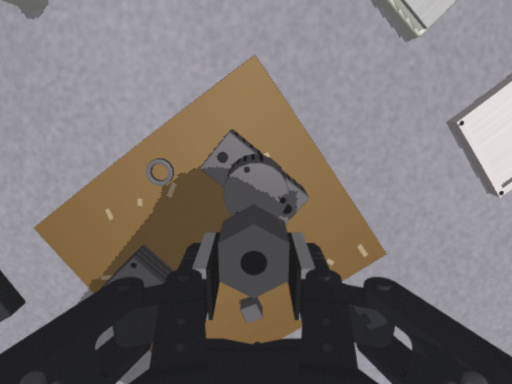

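Run:
```python
from h import *
plan([(530,-255,180,-35.6)],2.8)
```

```text
[[2.43, 2.67, -0.75, 0, 0, 0.0, 2.8], [2.43, 2.67, -0.75, 0, 0, 0.0, 2.8], [2.43, 2.67, -0.75, 0, 0, 0.0, 2.8], [2.43, 2.67, -0.75, 0, 0, 0.0, 2.8], [2.43, 2.67, -0.75, 0, 0, 0.0, 2.8]]
```

Emit:
carry_out([
  [1.6, 1.9, -0.8, 0, 0, 0, 2.8],
  [2.6, 2.8, -0.8, 0, 0, 0, 2.8],
  [2.8, 2.9, -0.8, 0, 0, 0, 2.8],
  [2.8, 3.0, -0.8, 0, 0, 0, 2.8],
  [2.4, 2.7, -0.4, 0, 0, 0, 2.8],
])

```text
time: 8.98
position: [531.1, -256.9, 179.0]
eef_rot: [3.141, 0.001, -0.62]
ft_force: [0.5, 0.6, 0.6]
finger_gap: 31.0
finger_force: 26.6
```

Emit:
carry_out([
  [0, 0, 0, 0, 0, 0, 2.8],
  [0, 0, 0, 0, 0, 0, 2.8],
  [0, 0, 0, 0, 0, 0, 2.8],
])

```text
time: 9.23
position: [530.8, -254.6, 177.9]
eef_rot: [3.141, 0.003, -0.621]
ft_force: [-0.7, 0.7, -0.3]
finger_gap: 31.3
finger_force: 26.7
```

Run:
```python
from h import *
W=snapshot("wrist"); o=get_obs(); print(o["position"],o["finger_gap"],o["finger_force"])
cv2.imwrite("pics/w5.png",W["color"][:,:,::-1])
v=fit("scale",[W],0,{},.16); r=place_of("scale",W); print([(q["p"],back(W,np.array(q["location"])*[512,384]-0,0).round(1)) for q in r[:2]])
fit("jig",[W],0,{},.05)
c=np.array([[-48,-48],[48,-48],[48,48],[-48,48]]);a=v[2];R=np.array([[np.cos(a),-np.sin(a)],[np.sin(a),np.cos(a)]])
im=W["color"][:,:,::-1].copy();pp=cam(W,np.c_[c@R.T+v[:2],np.full(4,34)])
cv2.polylines(im,[pp.round().astype(int)],True,(0,0,255),1);cv2.imwrite("pics/w5.png",im);print(pp.round())
plan([(v[0],v[1],100,-35.6),(v[0],v[1],40,-35.6)],2.8)
```

```text
[ 531.05426867 -254.04454964  178.3900355 ] 31.478362585795846 26.66628822684288
scale [ 5.87788e+02 -3.08949e+02  1.47000e-01] deg 8.4 loss 713.2 area [16547]
[(0.93, array([ 589. , -310.3,    0. ]))]
jig [ 3.94948e+02 -3.14266e+02  4.90000e-02] deg 2.8 loss 127.0 area [7081]
[[337.  90.]
 [267.  11.]
 [193.  87.]
 [263. 160.]]
[[2.6, 0.41, 2.65, 0, 0, 0.001, 2.8], [2.6, 0.41, 2.65, 0, 0, 0.001, 2.8], [2.6, 0.41, 2.65, 0, 0, 0.001, 2.8], [0.0, -0.0, 3.0, 0, 0, -0.0, 2.8], [0.0, -0.0, 3.0, 0, 0, -0.0, 2.8]]
```

View pics/w5.png

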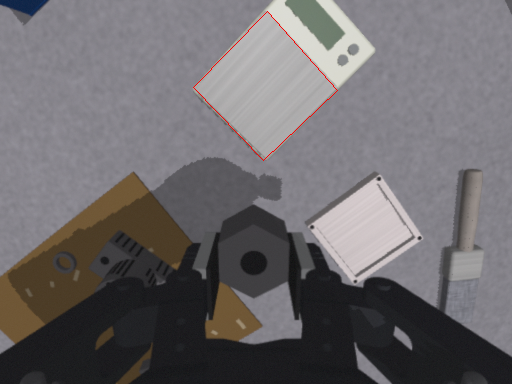

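Emit:
carry_out([
  [2.6, 0.45, 2.65, 0, 0, 0, 2.8],
  [2.6, 0.45, 2.65, 0, 0, 0, 2.8],
  [2.6, 0.45, 2.65, 0, 0, 0, 2.8],
  [0, 0, 3.0, 0, 0, 0, 2.8],
  [0, 0, 2.5, 0, 0, 0, 2.8],
])

```text
time: 9.85
position: [586.9, -310.5, 41.7]
eef_rot: [3.141, 0.003, -0.62]
ft_force: [0.3, -0.2, -0.5]
finger_gap: 31.4
finger_force: 26.7
```

Emit:
carry_out([
  [0, 0, 0.8, 0, 0, 0, 2.8],
  [0, 0, 0.6, 0, 0, 0, 2.8],
  [0, 0, 0.4, 0, 0, 0, 2.8],
  [0, 0, 0, 0, 0, 0, 2.8],
  [0, 0, 0, 0, 0, 0, 2.8],
])

```text
time: 10.27
position: [588.1, -311.1, 29.4]
eef_rot: [-3.141, -0.003, -0.619]
ft_force: [-1.0, -1.0, -0.7]
finger_gap: 31.1
finger_force: 26.6
```

Emit:
carry_out([
  [0, 0, 0.5, 0, 0, 0, 2.8],
  [0, 0, 0.3, 0, 0, 0, 2.8],
  [0, 0, 0.15, 0, 0, 0, 2.8],
  [0, 0, 0, 0, 0, 0, 2.8],
  [0, 0, 0, 0, 0, 0, 2.8],
])

```text
time: 10.68
position: [587.0, -311.1, 17.6]
eef_rot: [3.141, 0.0, -0.62]
ft_force: [-0.9, -0.3, -0.2]
finger_gap: 31.3
finger_force: 26.6
```

Emit:
carry_out([
  [0, 0, 0.1, 0, 0, 0, 2.8],
  [0, 0, 0.1, 0, 0, 0, 2.8],
  [0, 0, 0, 0, 0, 0, 2.8],
  [0, 0, 0, 0, 0, 0, 2.8],
])

```text
time: 11.02
position: [587.3, -311.3, 17.0]
eef_rot: [3.141, -0.001, -0.62]
ft_force: [-2.4, 2.6, 5.6]
finger_gap: 31.3
finger_force: 27.3
```

Emit:
carry_out([
  [0, 0, 0, 0, 0, 0, 4.5],
  [0, 0, 0, 0, 0, 0, 4.5],
  [0, 0, 0, 0, 0, 0, 6],
  [0, 0, -0.5, 0, 0, 0, 6],
  [0, 0, -2, 0, 0, 0, 6],
])

```text
time: 11.43
position: [584.9, -310.1, 36.7]
eef_rot: [3.14, 0.007, -0.62]
ft_force: [0.3, -0.7, -1.0]
finger_gap: 59.7
finger_force: 0.0
```

Emit:
carry_out([
  [0, 0, -3, 0, 0, 0, 8.5],
  [0, 0, -3, 0, 0, 0, 8.5],
  [0, 0, -3, 0, 0, 0, 8.5],
  [0, 0, 0, 0, 0, 0, 8.5],
  [0, 0, 0, 0, 0, 0, 8.5],
])

```text
time: 11.85
position: [588.4, -311.6, 133.8]
eef_rot: [-3.14, -0.005, -0.62]
ft_force: [0.0, 0.6, -1.3]
finger_gap: 85.3
finger_force: 0.0
```

Run:
```python
from h import *
W=snapshot("wrist"); o=get_obs(); print(o["position"],o["finger_gap"],o["eef_rot"])
fit("cap",[W],34); B=snapshot("top"); fit("cap",[B],34)
A=snapshot("scene")
k={}
for s in(A,B):fit("housing",[s],38)
fit("housing",[A,B],38); fit("foot",[A],4,{A["shot"]:cv2.dilate(silhouettes("housing",A)[0]["region"].astype(np.uint8),np.ones((3,3)))>0},.25)
fit("foot",[B],4,{B["shot"]:cv2.dilate(silhouettes("housing",B)[0]["region"].astype(np.uint8),np.ones((3,3)))>0},.25)
# tool now -> housing: grip direction across foot long axis?
plan([(500,-70,150,14.5)],8.5)
```

```text
[ 587.4664062  -311.07341482  131.42926484] 84.98500290570534 [-3.14072610e+00 -1.39088483e-03 -6.19880707e-01]
cap [ 5.86358e+02 -3.10603e+02 -1.03000e-01] deg -5.9 loss 38.1 area [1642]
cap [588.238 306.614   0.823] deg 47.1 loss 1947.7 area [2210]
housing [ 5.09746e+02 -7.60810e+01  1.83000e-01] deg 10.5 loss 28.3 area [611]
housing [ 5.09355e+02 -6.70520e+01  1.39000e-01] deg 8.0 loss 358.2 area [167]
housing [ 5.09709e+02 -7.50470e+01  5.50000e-02] deg 3.2 loss 403.9 area [611, 167]
foot [ 5.0766e+02 -7.4698e+01  2.5900e-01] deg 14.8 loss 24.0 area [400]
foot [ 5.06059e+02 -6.96450e+01  1.72000e-01] deg 9.8 loss 455.3 area [190]
[[-2.64, -1.82, -0.24, 0, 0, -0.109, 8.5], [-2.42, -2.1, -0.24, 0, 0, -0.109, 8.5], [-2.18, -2.35, -0.24, 0, 0, -0.109, 8.5], [-1.91, -2.57, -0.24, 0, 0, -0.109, 8.5], [-1.62, -2.76, -0.24, 0, 0, -0.109, 8.5]]
[[-1.31, -2.92, -0.24, 0, 0, -0.109, 8.5], [-0.98, -3.05, -0.24, 0, 0, -0.109, 8.5], [-0.65, -3.14, -0.24, 0, 0, -0.109, 8.5]]
```

Run:
```python
from h import *
plan([(509,-75.5,140,14.5),(509,-75.5,60,14.5)],8.5)
```

```text
[[-2.51, -1.83, -0.12, 0, 0, -0.109, 8.5], [-2.29, -2.09, -0.12, 0, 0, -0.109, 8.5], [-2.05, -2.33, -0.12, 0, 0, -0.109, 8.5], [-1.78, -2.54, -0.12, 0, 0, -0.109, 8.5], [-1.5, -2.72, -0.12, 0, 0, -0.109, 8.5]]
[[-1.19, -2.86, -0.12, 0, 0, -0.109, 8.5], [-0.87, -2.98, -0.12, 0, 0, -0.109, 8.5], [-0.54, -3.05, -0.12, 0, 0, -0.109, 8.5], [0.0, 0.0, 4.0, 0, 0, -0.0, 8.5], [0.0, 0.0, 4.0, 0, 0, -0.0, 8.5]]
```

Emit:
carry_out([
  [-2.51, -1.83, -0.12, 0, 0, -0.109, 8.5],
  [-2.29, -2.09, -0.12, 0, 0, -0.109, 8.5],
  [-2.05, -2.33, -0.12, 0, 0, -0.109, 8.5],
  [-1.78, -2.54, -0.12, 0, 0, -0.109, 8.5],
  [-1.5, -2.72, -0.12, 0, 0, -0.109, 8.5],
])

```text
time: 12.92
position: [537.7, -162.7, 136.7]
eef_rot: [3.141, -0.0, -0.07]
ft_force: [0.5, 1.5, 0.6]
finger_gap: 84.7
finger_force: 0.0
```

Emit:
carry_out([
  [-1.19, -2.86, -0.12, 0, 0, -0.109, 8.5],
  [-0.87, -2.98, -0.12, 0, 0, -0.109, 8.5],
  [-0.54, -3.05, -0.12, 0, 0, -0.109, 8.5],
  [0, 0, 0, 0, 0, 0, 8.5],
  [0, 0, 0, 0, 0, 0, 8.5],
])

```text
time: 13.33
position: [509.2, -74.1, 141.0]
eef_rot: [3.141, -0.002, 0.255]
ft_force: [-0.0, 0.8, -0.3]
finger_gap: 85.1
finger_force: 0.0
```

Run:
```python
from h import *
W=snapshot("wrist"); o=get_obs(); print(o["position"],o["eef_rot"][2])
fit("housing",[W],38)
r=silhouettes("housing",W)
fit("foot",[W],4,{W["shot"]:cv2.dilate(r[0]["region"].astype(np.uint8),np.ones((5,5)))>0} if r else {},.25)
cv2.imwrite("pics/w6.png",W["color"][:,:,::-1])
```

```text
[509.29977753 -75.03595243 140.67554984] 0.2527737665586085
housing [ 5.09463e+02 -7.54910e+01  3.00000e-02] deg 1.7 loss 155.6 area [3955]
foot [ 5.08254e+02 -7.46590e+01  2.70000e-01] deg 15.5 loss 115.7 area [1995]
```

Emit:
carry_out([
  [0, 0, 3.5, 0, 0, 0, 8.5],
  [0, 0, 3.5, 0, 0, 0, 8.5],
  [0, 0, 3, 0, 0, 0, 8.5],
  [0, 0, 2, 0, 0, 0, 8.5],
  [0, 0, 0, 0, 0, 0, 8.5],
])

```text
time: 13.95
position: [505.6, -76.5, 14.5]
eef_rot: [-3.14, 0.009, 0.25]
ft_force: [-0.3, -0.3, -0.8]
finger_gap: 85.0
finger_force: 0.0
```

Emit:
carry_out([
  [0, 0, 0, 0, 0, 0, 4.6],
  [0, 0, 0, 0, 0, 0, 4.6],
  [0, 0, 0, 0, 0, 0, 4.6],
  [0, 0, 0, 0, 0, 0, 4.6],
  [0, 0, 0, 0, 0, 0, 4.6],
], newtons=25)

```text
time: 14.37
position: [510.8, -75.7, 22.6]
eef_rot: [3.14, -0.004, 0.252]
ft_force: [-0.4, -1.2, 6.4]
finger_gap: 51.5
finger_force: 26.8
```

Emit:
carry_out([
  [0, 0, 0, 0, 0, 0, 4.6],
  [0, 0, 0, 0, 0, 0, 4.6],
])

```text
time: 14.53
position: [510.7, -75.7, 22.6]
eef_rot: [3.14, -0.004, 0.252]
ft_force: [1.5, -1.1, 6.1]
finger_gap: 51.3
finger_force: 26.8
```

Run:
```python
from h import *
plan([(508.5,-75.5,110,14.5),(385,265,120,14.5)],4.6)
```

```text
[[-0.07, -0.02, -2.91, 0, 0, -0.0, 4.6], [-0.07, -0.02, -2.91, 0, 0, -0.0, 4.6], [-0.07, -0.02, -2.91, 0, 0, -0.0, 4.6], [-0.34, -3.61, -0.1, 0, 0, -0.0, 4.6], [-0.34, -3.61, -0.1, 0, 0, -0.0, 4.6]]
[[-0.34, -3.61, -0.1, 0, 0, -0.0, 4.6], [-0.34, -3.61, -0.1, 0, 0, -0.0, 4.6], [-0.34, -3.61, -0.1, 0, 0, -0.0, 4.6], [-0.34, -3.61, -0.1, 0, 0, -0.0, 4.6], [-0.34, -3.61, -0.1, 0, 0, -0.0, 4.6]]
[[-0.34, -3.61, -0.1, 0, 0, -0.0, 4.6], [-0.34, -3.61, -0.1, 0, 0, -0.0, 4.6], [-0.34, -3.61, -0.1, 0, 0, -0.0, 4.6]]
```

Emit:
carry_out([
  [0, 0, -0.8, 0, 0, 0, 4.6],
  [0, 0, -2.5, 0, 0, 0, 4.6],
  [0, 0, -3, 0, 0, 0, 4.6],
  [-0.2, -1.5, -2.3, 0, 0, 0, 4.6],
  [-0.34, -3.2, -0.1, 0, 0, 0, 4.6],
])

```text
time: 14.95
position: [494.7, -32.5, 113.1]
eef_rot: [3.14, -0.007, 0.249]
ft_force: [0.4, 1.9, 0.0]
finger_gap: 51.2
finger_force: 26.5
```

Emit:
carry_out([
  [-0.34, -3.6, -0.1, 0, 0, 0, 4.6],
  [-0.34, -3.6, -0.1, 0, 0, 0, 4.6],
  [-0.34, -3.6, -0.1, 0, 0, 0, 4.6],
  [-0.34, -3.6, -0.1, 0, 0, 0, 4.6],
  [-0.34, -3.6, -0.1, 0, 0, 0, 4.6],
])

```text
time: 15.37
position: [429.7, 140.3, 112.7]
eef_rot: [-3.141, -0.0, 0.252]
ft_force: [1.8, -0.0, -0.4]
finger_gap: 51.0
finger_force: 26.5
```

Emit:
carry_out([
  [-0.34, -3.6, -0.1, 0, 0, 0, 4.6],
  [-0.34, -3.6, -0.1, 0, 0, 0, 4.6],
  [-0.34, -3.0, -0.1, 0, 0, 0, 4.6],
  [0, 0, 0, 0, 0, 0, 4.6],
  [0, 0, 0, 0, 0, 0, 4.6],
])

```text
time: 15.78
position: [394.6, 236.2, 115.3]
eef_rot: [-3.141, 0.001, 0.255]
ft_force: [-0.0, 0.5, -1.3]
finger_gap: 51.3
finger_force: 26.6
```

Run:
```python
from h import *
W=snapshot("wrist"); o=get_obs(); print(o["position"],o["eef_rot"][2],o["finger_gap"],o["finger_force"])
v=fit("turntable",[W],0); r=silhouettes("turntable",W)[0]["region"]
im=W["color"][:,:,::-1].copy()
cs,_=cv2.findContours(r.astype(np.uint8),0,1); cv2.drawContours(im,cs,-1,(0,255,0),1)
t=np.linspace(0,6.28,60);pp=cam(W,np.c_[v[0]+58*np.cos(t),v[1]+58*np.sin(t),0*t+24]);cv2.polylines(im,[pp.round().astype(int)],True,(0,0,255),1)
cv2.imwrite("pics/w7.png",im)
print([(q["p"],back(W,np.array(q["location"])*[512,384],0).round(1)) for q in place_of("turntable",W)[:2]])
fit("granite",[W],0,{},1.46)
```

```text
[395.03980556 235.34294365 115.32798142] 0.2538629631831604 51.31080730576927 26.59097582101822
turntable [4.04433e+02 3.08574e+02 1.58000e-01] deg 9.0 loss 376.8 area [15000]
[(0.92, array([406.1, 308.8,   0. ]))]
granite [638.27  247.612   0.71 ] deg 40.7 loss 58.0 area [58]
```

View pics/w7.png

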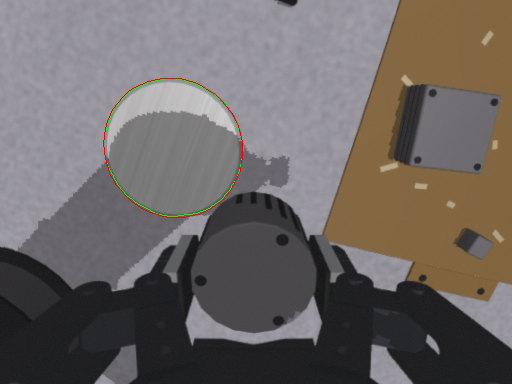

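Run:
```python
from h import *
plan([(405.3,309,100,14.5),(405.3,309,22,14.5)],4.6)
```

```text
[[1.39, -3.51, 0.76, 0, 0, -0.001, 4.6], [1.39, -3.5, 0.76, 0, 0, -0.001, 4.6], [0.0, 0.0, 3.9, 0, 0, -0.0, 4.6], [0.0, 0.0, 3.9, 0, 0, -0.0, 4.6]]
```

Emit:
carry_out([
  [1.39, -3.5, 0.76, 0, 0, 0, 4.6],
  [1.39, -3.5, 0.76, 0, 0, 0, 4.6],
  [0, 0, 3.5, 0, 0, 0, 4.6],
  [0, 0, 2.8, 0, 0, 0, 4.6],
  [0, 0, 1.5, 0, 0, 0, 4.6],
])

```text
time: 16.45
position: [403.8, 307.9, 17.7]
eef_rot: [3.139, 0.005, 0.251]
ft_force: [-0.2, -0.8, -1.9]
finger_gap: 51.0
finger_force: 26.8
```

Emit:
carry_out([
  [0, 0, 0.5, 0, 0, 0, 4.6],
  [0, 0, 0.3, 0, 0, 0, 4.6],
  [0, 0, 0, 0, 0, 0, 4.6],
  [0, 0, 0, 0, 0, 0, 4.6],
])

```text
time: 16.78
position: [405.9, 310.1, 15.6]
eef_rot: [-3.14, -0.002, 0.252]
ft_force: [0.7, 0.5, 0.3]
finger_gap: 51.2
finger_force: 26.8
```

Emit:
carry_out([
  [0, 0, 0.25, 0, 0, 0, 4.6],
  [0, 0, 0.15, 0, 0, 0, 4.6],
  [0, 0, 0.1, 0, 0, 0, 4.6],
  [0, 0, 0, 0, 0, 0, 4.6],
  [0, 0, 0, 0, 0, 0, 4.6],
])

```text
time: 17.2
position: [405.0, 309.7, 9.1]
eef_rot: [3.142, -0.0, 0.252]
ft_force: [0.1, 0.4, -1.1]
finger_gap: 51.4
finger_force: 26.8
```

Emit:
carry_out([
  [0, 0, 0.12, 0, 0, 0, 4.6],
  [0, 0, 0, 0, 0, 0, 4.6],
  [0, 0, 0, 0, 0, 0, 4.6],
])

```text
time: 17.45
position: [405.2, 309.9, 8.6]
eef_rot: [-3.141, -0.001, 0.253]
ft_force: [-3.3, -1.8, 5.7]
finger_gap: 51.3
finger_force: 27.1
```

Emit:
carry_out([
  [0, 0, 0, 0, 0, 0, 6],
  [0, 0, 0, 0, 0, 0, 8.5],
  [0, 0, 0, 0, 0, 0, 8.5],
  [0, 0, 0, 0, 0, 0, 8.5],
  [0, 0, -2.5, 0, 0, 0, 8.5],
])

```text
time: 17.87
position: [402.5, 307.3, 27.7]
eef_rot: [3.137, 0.008, 0.252]
ft_force: [-1.2, -1.0, -1.3]
finger_gap: 85.3
finger_force: 0.0
```

Emit:
carry_out([
  [0, 0, -3.5, 0, 0, 0, 8.5],
  [0, 0, -3.5, 0, 0, 0, 8.5],
  [0, 0, -3, 0, 0, 0, 8.5],
  [0, 0, 0, 0, 0, 0, 8.5],
  [0, 0, 0, 0, 0, 0, 8.5],
])

```text
time: 18.28
position: [405.6, 310.7, 134.8]
eef_rot: [-3.139, -0.003, 0.252]
ft_force: [-0.2, -0.1, -1.5]
finger_gap: 85.3
finger_force: 0.0
```

Run:
```python
from h import *
W=snapshot("wrist"); o=get_obs(); print(o["position"],o["eef_rot"][2],o["finger_gap"])
fit("housing",[W],24);A=snapshot("scene");B=snapshot("top")
fit("flange",[A],4,{},.12); 
fit("foot",[A],4,{},.26);fit("foot",[B],4,{},.26)
plan([(455,95,130,7)],8.5)
```

```text
[404.88629942 309.94287393 132.75446075] 0.2521257936568695 85.13691744556742
housing [ 4.03627e+02  3.09979e+02 -1.00000e-03] deg -0.1 loss 104.6 area [3788]
flange [ 4.05666e+02 -3.10879e+02 -2.85000e-01] deg -16.3 loss 505.3 area [1477]
foot [ 5.07524e+02 -7.44930e+01  2.71000e-01] deg 15.5 loss 43.4 area [911]
foot [ 5.07536e+02 -7.45010e+01  2.43000e-01] deg 13.9 loss 82.1 area [834]
[[-0.08, 3.67, 0.03, 0, 0, 0.022, 8.5], [0.0, 3.67, 0.03, 0, 0, 0.022, 8.5], [0.08, 3.67, 0.03, 0, 0, 0.022, 8.5], [0.16, 3.67, 0.03, 0, 0, 0.022, 8.5], [0.24, 3.66, 0.03, 0, 0, 0.022, 8.5]]
[[0.32, 3.66, 0.03, 0, 0, 0.022, 8.5]]
```

Run:
```python
from h import *
plan([(480,94,130,7)],8.5,step=38)
```

```text
[[0.27, 3.25, 0.02, 0, 0, 0.019, 8.5], [0.33, 3.24, 0.02, 0, 0, 0.019, 8.5], [0.39, 3.23, 0.02, 0, 0, 0.019, 8.5], [0.45, 3.23, 0.02, 0, 0, 0.019, 8.5], [0.51, 3.22, 0.02, 0, 0, 0.019, 8.5]]
[[0.57, 3.21, 0.02, 0, 0, 0.019, 8.5], [0.63, 3.2, 0.02, 0, 0, 0.019, 8.5]]
```

Emit:
carry_out([
  [0.27, 3.25, 0, 0, 0, 0.019, 8.5],
  [0.33, 3.24, 0, 0, 0, 0.019, 8.5],
  [0.39, 3.23, 0, 0, 0, 0.019, 8.5],
  [0.45, 3.23, 0, 0, 0, 0.019, 8.5],
  [0.51, 3.22, 0, 0, 0, 0.019, 8.5],
])

```text
time: 19.05
position: [458.5, 154.3, 132.4]
eef_rot: [3.141, 0.0, 0.157]
ft_force: [1.3, -0.1, -0.4]
finger_gap: 84.8
finger_force: 0.0
```

Emit:
carry_out([
  [0.57, 3.21, 0, 0, 0, 0.019, 8.5],
  [0.63, 3.2, 0, 0, 0, 0.019, 8.5],
  [0, 0, 0, 0, 0, 0, 8.5],
  [0, 0, 0, 0, 0, 0, 8.5],
  [0, 0, 0, 0, 0, 0, 8.5],
])

```text
time: 19.47
position: [479.6, 94.1, 132.4]
eef_rot: [3.141, 0.001, 0.119]
ft_force: [-0.4, -0.5, 0.0]
finger_gap: 84.7
finger_force: 0.0
```

Run:
```python
from h import *
W=snapshot("wrist"); o=get_obs(); print(o["position"],o["eef_rot"][2])
v=fit("flange",[W],4,{},.12)
im=W["color"][:,:,::-1].copy();c=box(-32,32,-32,32);a=v[2];R=np.array([[np.cos(a),-np.sin(a)],[np.sin(a),np.cos(a)]])
cv2.polylines(im,[cam(W,np.c_[c@R.T+v[:2],np.full(4,38)]).round().astype(int)],True,(0,0,255),1)
cv2.imwrite("pics/w8.png",im)
```

```text
[479.48180606  94.62036027 132.4596448 ] 0.11972247836605843
flange [4.80437e+02 9.41190e+01 1.46000e-01] deg 8.3 loss 126.3 area [5797]
```

View pics/w8.png

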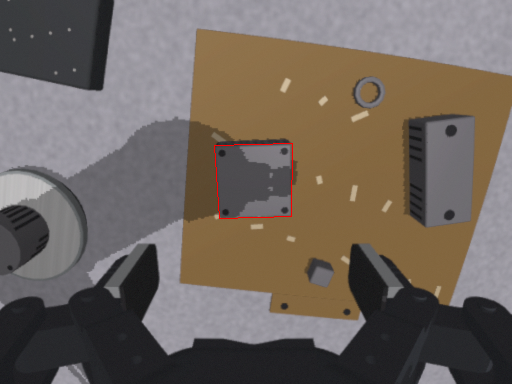

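Emit:
carry_out([
  [0.09, 0.06, 3.5, 0, 0, -0.026, 8.5],
  [0, 0, 3.5, 0, 0, 0, 8.5],
  [0, 0, 3.5, 0, 0, 0, 8.5],
  [0, 0, 2.5, 0, 0, 0, 8.5],
  [0, 0, 1.3, 0, 0, 0, 8.5],
])

```text
time: 19.98
position: [478.1, 93.8, -14.4]
eef_rot: [3.14, 0.005, 0.147]
ft_force: [-0.4, 0.3, 1.1]
finger_gap: 85.3
finger_force: 0.0
```

Emit:
carry_out([
  [0, 0, 0, 0, 0, 0, 8.5],
  [0, 0, 0, 0, 0, 0, 8.5],
])

```text
time: 20.15
position: [480.3, 94.2, -10.3]
eef_rot: [3.141, 0.001, 0.147]
ft_force: [0.1, 0.4, 1.2]
finger_gap: 85.2
finger_force: 0.0
```

Emit:
carry_out([
  [0, 0, 0, 0, 0, 0, 5.8],
  [0, 0, 0, 0, 0, 0, 5.8],
  [0, 0, 0, 0, 0, 0, 5.8],
  [0, 0, 0, 0, 0, 0, 5.8],
  [0, 0, 0, 0, 0, 0, 5.8],
], newtons=30)

```text
time: 20.57
position: [481.9, 94.5, -8.1]
eef_rot: [-3.14, -0.003, 0.146]
ft_force: [-1.7, 1.6, 6.5]
finger_gap: 63.0
finger_force: 34.2
```

Run:
```python
from h import *
plan([(480.4,94.2,80,8.3),(394.8,-313.9,80,2.7)],5.8,start=(480.4,94.2,-10.3,8.4),step=38)
```

```text
[[0.0, 0.0, -3.01, 0, 0, 0.001, 5.8], [0.0, 0.0, -3.01, 0, 0, 0.001, 5.8], [0.0, 0.0, -3.01, 0, 0, 0.001, 5.8], [-1.31, 3.56, -0.0, 0, 0, 0.009, 5.8], [-1.27, 3.57, -0.0, 0, 0, 0.009, 5.8]]
[[-1.24, 3.58, -0.0, 0, 0, 0.009, 5.8], [-1.21, 3.59, -0.0, 0, 0, 0.009, 5.8], [-1.18, 3.6, -0.0, 0, 0, 0.009, 5.8], [-1.15, 3.61, -0.0, 0, 0, 0.009, 5.8], [-1.11, 3.62, -0.0, 0, 0, 0.009, 5.8]]
[[-1.08, 3.63, -0.0, 0, 0, 0.009, 5.8], [-1.05, 3.64, -0.0, 0, 0, 0.009, 5.8], [-1.02, 3.65, -0.0, 0, 0, 0.009, 5.8], [-0.98, 3.66, -0.0, 0, 0, 0.009, 5.8]]
```

Emit:
carry_out([
  [0, 0, -0.8, 0, 0, 0, 5.8],
  [0, 0, -2.2, 0, 0, 0, 5.8],
  [0, 0, -3.0, 0, 0, 0, 5.8],
  [0, 0, -3.0, 0, 0, 0, 5.8],
  [-0.7, 1.9, 0, 0, 0, 0.009, 5.8],
])

```text
time: 20.98
position: [479.9, 75.9, 87.1]
eef_rot: [-3.14, -0.01, 0.138]
ft_force: [0.1, -0.6, 0.3]
finger_gap: 62.7
finger_force: 33.5
```

Emit:
carry_out([
  [-1.27, 3.57, 0, 0, 0, 0.009, 5.8],
  [-1.24, 3.58, 0, 0, 0, 0.009, 5.8],
  [-1.21, 3.59, 0, 0, 0, 0.009, 5.8],
  [-1.18, 3.6, 0, 0, 0, 0.009, 5.8],
  [-1.15, 3.61, 0, 0, 0, 0.009, 5.8],
])

```text
time: 21.4
position: [436.7, -113.0, 80.4]
eef_rot: [-3.141, -0.001, 0.091]
ft_force: [1.4, -0.8, -0.2]
finger_gap: 63.2
finger_force: 33.5
```

Emit:
carry_out([
  [-1.11, 3.62, 0, 0, 0, 0.009, 5.8],
  [-1.08, 3.63, 0, 0, 0, 0.009, 5.8],
  [-1.05, 3.64, 0, 0, 0, 0.009, 5.8],
  [-1.02, 3.65, 0, 0, 0, 0.009, 5.8],
  [-0.98, 3.66, 0, 0, 0, 0.009, 5.8],
])

```text
time: 21.82
position: [397.7, -298.7, 80.4]
eef_rot: [3.142, -0.001, 0.046]
ft_force: [2.1, 0.2, -0.8]
finger_gap: 62.7
finger_force: 33.5
```

Emit:
carry_out([
  [-0.6, 1.6, 0, 0, 0, 0, 5.8],
  [0, 0, 0, 0, 0, 0, 5.8],
  [0, 0, 0, 0, 0, 0, 5.8],
  [0, 0, 0, 0, 0, 0, 5.8],
])

```text
time: 22.15
position: [393.3, -312.8, 79.9]
eef_rot: [-3.141, 0.0, 0.046]
ft_force: [0.6, -0.2, -0.8]
finger_gap: 62.8
finger_force: 33.5
```

Run:
```python
from h import *
W=snapshot("wrist"); o=get_obs(); print(o["position"],o["eef_rot"],o["finger_gap"],o["finger_force"])
cv2.imwrite("pics/w9.png",W["color"][:,:,::-1])
plan([(394.8,-313.9,20,2.7)],5.8)
```

```text
[ 393.59288576 -312.46089851   80.0125766 ] [-3.14147790e+00 -2.84197325e-04  4.69533686e-02] 63.06805816191878 33.48926067352295
[[0.06, 0.07, 3.0, 0, 0, -0.0, 5.8], [0.06, 0.07, 3.0, 0, 0, -0.0, 5.8]]
```

View pics/w9.png

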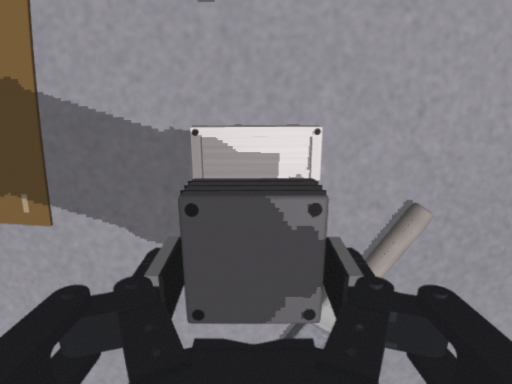

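Emit:
carry_out([
  [0.1, 0.12, 2.8, 0, 0, 0, 5.8],
  [0, 0, 2.6, 0, 0, 0, 5.8],
  [0, 0, 1.0, 0, 0, 0, 5.8],
  [0, 0, 0.5, 0, 0, 0, 5.8],
  [0, 0, 0, 0, 0, 0, 5.8],
])

```text
time: 22.62
position: [394.3, -313.7, 10.5]
eef_rot: [-3.142, 0.001, 0.047]
ft_force: [-0.1, 0.1, -0.1]
finger_gap: 62.6
finger_force: 33.5
```

Emit:
carry_out([
  [0, 0, 0.4, 0, 0, 0, 5.8],
  [0, 0, 0.3, 0, 0, 0, 5.8],
  [0, 0, 0.2, 0, 0, 0, 5.8],
  [0, 0, 0, 0, 0, 0, 5.8],
  [0, 0, 0, 0, 0, 0, 5.8],
])

```text
time: 23.03
position: [394.6, -314.4, 2.2]
eef_rot: [3.141, -0.0, 0.046]
ft_force: [-0.7, -0.6, -0.7]
finger_gap: 63.1
finger_force: 33.5
```

Emit:
carry_out([
  [0, 0, 0.15, 0, 0, 0, 5.8],
  [0, 0, 0.12, 0, 0, 0, 5.8],
  [0, 0, 0, 0, 0, 0, 5.8],
  [0, 0, 0, 0, 0, 0, 5.8],
])

```text
time: 23.37
position: [394.4, -314.3, -0.9]
eef_rot: [3.142, 0.0, 0.046]
ft_force: [-0.6, -0.1, -0.8]
finger_gap: 63.2
finger_force: 33.5
```

Emit:
carry_out([
  [0, 0, 0.12, 0, 0, 0, 5.8],
  [0, 0, 0, 0, 0, 0, 5.8],
  [0, 0, 0, 0, 0, 0, 5.8],
])

```text
time: 23.62
position: [394.5, -314.4, -2.0]
eef_rot: [3.141, -0.0, 0.046]
ft_force: [-1.1, -0.2, -0.4]
finger_gap: 63.1
finger_force: 33.6
```

Emit:
carry_out([
  [0, 0, 0.1, 0, 0, 0, 5.8],
  [0, 0, 0, 0, 0, 0, 5.8],
  [0, 0, 0, 0, 0, 0, 5.8],
])

```text
time: 23.87
position: [394.5, -314.5, -2.1]
eef_rot: [3.141, -0.0, 0.046]
ft_force: [-2.3, 2.4, 5.9]
finger_gap: 62.9
finger_force: 34.1
```

Emit:
carry_out([
  [0, 0, 0.1, 0, 0, 0, 5.8],
  [0, 0, 0, 0, 0, 0, 5.8],
  [0, 0, 0, 0, 0, 0, 5.8],
])

```text
time: 24.12
position: [394.7, -314.6, -2.1]
eef_rot: [3.141, -0.001, 0.047]
ft_force: [-4.1, 3.9, 11.0]
finger_gap: 62.9
finger_force: 34.7
```

Seated at the expected height (TCP −2). Release and rise.

Emit:
carry_out([
  [0, 0, -0.1, 0, 0, 0, 6.8],
  [0, 0, 0, 0, 0, 0, 8.5],
  [0, 0, 0, 0, 0, 0, 8.5],
  [0, 0, 0, 0, 0, 0, 8.5],
  [0, 0, -2, 0, 0, 0, 8.5],
])

```text
time: 24.53
position: [391.9, -312.8, 12.8]
eef_rot: [-3.138, 0.006, 0.046]
ft_force: [-1.1, 0.1, -0.0]
finger_gap: 85.0
finger_force: 0.0
```

Emit:
carry_out([
  [0, 0, -3.5, 0, 0, 0, 8.5],
  [0, 0, -3.5, 0, 0, 0, 8.5],
  [0, 0, -3.5, 0, 0, 0, 8.5],
  [0, 0, 0, 0, 0, 0, 8.5],
  [0, 0, 0, 0, 0, 0, 8.5],
])

```text
time: 24.95
position: [395.7, -314.8, 124.3]
eef_rot: [3.14, -0.004, 0.046]
ft_force: [-0.6, -0.2, -1.2]
finger_gap: 85.2
finger_force: 0.0
```

Run:
```python
from h import *
W=snapshot("wrist"); o=get_obs(); print(o["position"],o["eef_rot"],o["finger_gap"])
fit("flange",[W],10,{},.05)
cv2.imwrite("pics/w10.png",W["color"][:,:,::-1])
plan([(508,-74.6,130,14.9)],8.5)
```

```text
[ 394.74970683 -314.22736711  122.10452303] [ 3.14158961e+00 -1.18210524e-03  4.61211170e-02] 85.12189672065765
flange [ 3.93289e+02 -3.14170e+02  4.10000e-02] deg 2.4 loss 128.1 area [6296]
[[1.78, -3.34, -0.13, 0, 0, -0.031, 8.5], [1.88, -3.29, -0.13, 0, 0, -0.031, 8.5], [1.98, -3.23, -0.13, 0, 0, -0.031, 8.5], [2.08, -3.16, -0.13, 0, 0, -0.031, 8.5], [2.18, -3.1, -0.13, 0, 0, -0.031, 8.5]]
[[2.27, -3.03, -0.13, 0, 0, -0.031, 8.5], [2.36, -2.96, -0.13, 0, 0, -0.031, 8.5]]
```

View pics/w10.png

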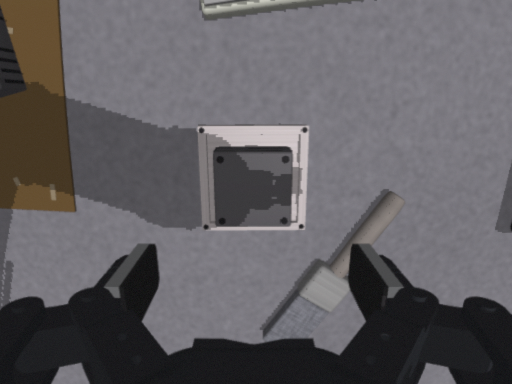

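Emit:
carry_out([
  [1.78, -3.34, -0.13, 0, 0, -0.031, 8.5],
  [1.88, -3.29, -0.13, 0, 0, -0.031, 8.5],
  [1.98, -3.23, -0.13, 0, 0, -0.031, 8.5],
  [2.08, -3.16, -0.13, 0, 0, -0.031, 8.5],
  [2.18, -3.1, -0.13, 0, 0, -0.031, 8.5],
])

```text
time: 25.47
position: [475.2, -141.5, 126.8]
eef_rot: [-3.141, 0.002, 0.202]
ft_force: [1.2, -0.5, 0.3]
finger_gap: 85.2
finger_force: 0.0
```

Emit:
carry_out([
  [2.27, -3.03, -0.13, 0, 0, -0.031, 8.5],
  [2.36, -2.96, -0.13, 0, 0, -0.031, 8.5],
  [0, 0, 0, 0, 0, 0, 8.5],
  [0, 0, 0, 0, 0, 0, 8.5],
  [0, 0, 0, 0, 0, 0, 8.5],
])

```text
time: 25.88
position: [507.2, -74.7, 129.5]
eef_rot: [-3.142, 0.003, 0.264]
ft_force: [-0.4, -0.6, -0.4]
finger_gap: 85.1
finger_force: 0.0
```

Run:
```python
from h import *
W=snapshot("wrist"); o=get_obs(); print(o["position"],o["eef_rot"])
v=fit("foot",[W],4,{},.26)
plan([(v[0],v[1],80,np.degrees(v[2])),(v[0],v[1],-11,np.degrees(v[2]))],8.5)
```

```text
[507.20633598 -75.26094213 129.90731529] [3.14157763e+00 1.93559829e-03 2.62625230e-01]
foot [ 5.07344e+02 -7.46490e+01  2.58000e-01] deg 14.8 loss 171.6 area [5749]
[[0.02, -0.04, 2.51, 0, 0, 0.002, 8.5], [0.02, -0.04, 2.51, 0, 0, 0.002, 8.5], [0.0, 0.0, 3.03, 0, 0, -0.0, 8.5], [0.0, 0.0, 3.03, 0, 0, -0.0, 8.5], [0.0, 0.0, 3.03, 0, 0, -0.0, 8.5]]
```

Emit:
carry_out([
  [0.04, -0.06, 3.5, 0, 0, 0, 8.5],
  [0, 0, 3.5, 0, 0, 0, 8.5],
  [0, 0, 3.5, 0, 0, 0, 8.5],
  [0, 0, 2.5, 0, 0, 0, 8.5],
  [0, 0, 1.1, 0, 0, 0, 8.5],
])

```text
time: 26.4
position: [504.9, -75.3, -14.4]
eef_rot: [-3.14, 0.006, 0.261]
ft_force: [0.1, -0.5, -0.6]
finger_gap: 84.7
finger_force: 0.0
```

Emit:
carry_out([
  [0, 0, 0, 0, 0, 0, 8.5],
  [0, 0, 0, 0, 0, 0, 8.5],
])

```text
time: 26.57
position: [508.4, -74.9, -9.0]
eef_rot: [3.141, -0.0, 0.262]
ft_force: [0.6, 0.8, 1.8]
finger_gap: 85.2
finger_force: 0.0
```

Emit:
carry_out([
  [0, 0, 0, 0, 0, 0, 3.8],
  [0, 0, 0, 0, 0, 0, 3.8],
  [0, 0, 0, 0, 0, 0, 3.8],
  [0, 0, 0, 0, 0, 0, 3.8],
  [0, 0, 0, 0, 0, 0, 3.8],
], newtons=30)

```text
time: 26.98
position: [509.1, -74.0, -8.4]
eef_rot: [3.141, -0.002, 0.263]
ft_force: [-0.5, 0.4, 6.8]
finger_gap: 43.4
finger_force: 32.3
```

Emit:
carry_out([
  [0, 0, 0, 0, 0, 0, 3.8],
  [0, 0, 0, 0, 0, 0, 3.8],
])

```text
time: 27.15
position: [509.1, -74.0, -8.5]
eef_rot: [3.141, -0.002, 0.264]
ft_force: [-1.4, 0.7, 6.3]
finger_gap: 43.6
finger_force: 32.3
```

Run:
```python
from h import *
# path: lift, swing out round toward granite, yaw 15 -> 83.6, look pose
plan([(508,-75,90,15),(588,230,105,83.6)],3.8,start=(507.3,-74.7,-11,15),step=38)
```

```text
[[0.02, 0.02, -3.37, 0, 0, -0.0, 3.8], [0.02, 0.02, -3.37, 0, 0, -0.0, 3.8], [0.02, 0.02, -3.37, 0, 0, -0.0, 3.8], [1.56, -2.74, -0.15, 0, 0, -0.12, 3.8], [1.88, -2.53, -0.15, 0, 0, -0.12, 3.8]]
[[2.17, -2.29, -0.15, 0, 0, -0.12, 3.8], [2.43, -2.02, -0.15, 0, 0, -0.12, 3.8], [2.65, -1.71, -0.15, 0, 0, -0.12, 3.8], [2.83, -1.38, -0.15, 0, 0, -0.12, 3.8], [2.98, -1.03, -0.15, 0, 0, -0.12, 3.8]]
[[3.08, -0.67, -0.15, 0, 0, -0.12, 3.8], [3.14, -0.3, -0.15, 0, 0, -0.12, 3.8], [3.15, 0.08, -0.15, 0, 0, -0.12, 3.8]]
```

Emit:
carry_out([
  [0, 0, -0.8, 0, 0, 0, 3.8],
  [0, 0, -2.3, 0, 0, 0, 3.8],
  [0, 0, -3.4, 0, 0, 0, 3.8],
  [0, 0, -3.4, 0, 0, 0, 3.8],
  [1.0, -1.6, -0.6, 0, 0, -0.08, 3.8],
])

```text
time: 27.57
position: [515.8, -57.8, 102.2]
eef_rot: [3.138, -0.008, 0.341]
ft_force: [1.4, 1.5, 0.0]
finger_gap: 43.2
finger_force: 31.5
```

Emit:
carry_out([
  [1.88, -2.53, -0.15, 0, 0, -0.12, 3.8],
  [2.17, -2.29, -0.15, 0, 0, -0.12, 3.8],
  [2.43, -2.02, -0.15, 0, 0, -0.12, 3.8],
  [2.65, -1.71, -0.15, 0, 0, -0.12, 3.8],
  [2.83, -1.38, -0.15, 0, 0, -0.12, 3.8],
])

```text
time: 27.98
position: [559.2, 96.4, 102.5]
eef_rot: [-3.141, 0.0, 0.949]
ft_force: [-0.4, -0.6, -0.5]
finger_gap: 43.0
finger_force: 31.5
```

Emit:
carry_out([
  [2.98, -1.03, -0.15, 0, 0, -0.12, 3.8],
  [3.08, -0.67, -0.15, 0, 0, -0.12, 3.8],
  [3.14, -0.3, -0.15, 0, 0, -0.12, 3.8],
  [0, 0, 0, 0, 0, 0, 3.8],
  [0, 0, 0, 0, 0, 0, 3.8],
])

```text
time: 28.4
position: [586.3, 186.8, 106.0]
eef_rot: [-3.14, 0.001, 1.305]
ft_force: [0.3, 0.2, -0.9]
finger_gap: 43.0
finger_force: 31.5
```

Run:
```python
from h import *
W=snapshot("wrist"); o=get_obs(); print(o["position"],o["eef_rot"],o["finger_gap"],o["finger_force"])
v=fit("granite",[W],0,{},1.46)
im=W["color"][:,:,::-1].copy();c=box(-70,70,-40,40);a=v[2];R=np.array([[np.cos(a),-np.sin(a)],[np.sin(a),np.cos(a)]])
cv2.polylines(im,[cam(W,np.c_[c@R.T+v[:2],np.full(4,30)]).round().astype(int)],True,(0,0,255),1)
cv2.imwrite("pics/w11.png",im)
plan([(*v[:2],80,np.degrees(v[2]))],3.8)
```

```text
[586.29670869 185.78071877 106.33860038] [-3.14037199e+00  1.24759252e-03  1.30337274e+00] 42.99284004924455 31.516651511192322
granite [587.848 305.871   1.46 ] deg 83.7 loss 193.6 area [14363]
[[2.92, -0.76, 0.67, 0, 0, -0.04, 3.8], [2.95, -0.65, 0.67, 0, 0, -0.04, 3.8], [2.97, -0.53, 0.67, 0, 0, -0.04, 3.8], [2.99, -0.41, 0.67, 0, 0, -0.04, 3.8]]
```

View pics/w11.png

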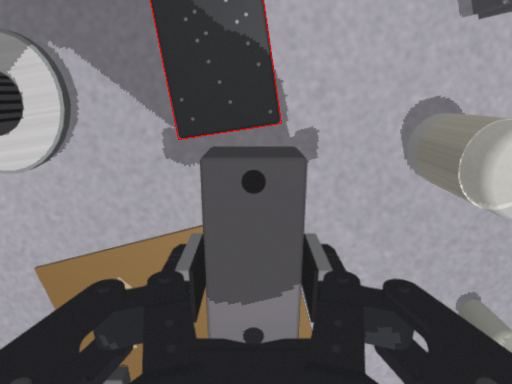

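Emit:
carry_out([
  [2.95, -0.76, 0.67, 0, 0, -0.04, 3.8],
  [2.98, -0.65, 0.67, 0, 0, -0.04, 3.8],
  [3.0, -0.53, 0.67, 0, 0, -0.04, 3.8],
  [3.0, -0.41, 0.67, 0, 0, -0.04, 3.8],
  [0, 0, 2, 0, 0, 0, 3.8],
])

```text
time: 28.92
position: [589.3, 311.1, 62.6]
eef_rot: [3.138, -0.004, 1.467]
ft_force: [-0.1, -1.2, -0.9]
finger_gap: 43.1
finger_force: 31.5
```

Emit:
carry_out([
  [0, 0, 2, 0, 0, 0, 3.8],
  [0, 0, 1, 0, 0, 0, 3.8],
  [0, 0, 0.4, 0, 0, 0, 3.8],
  [0, 0, 0, 0, 0, 0, 3.8],
  [0, 0, 0, 0, 0, 0, 3.8],
])

```text
time: 29.33
position: [589.1, 306.6, 27.5]
eef_rot: [3.14, -0.001, 1.462]
ft_force: [0.0, -0.1, -0.6]
finger_gap: 43.5
finger_force: 31.5
```

Emit:
carry_out([
  [0, -0.1, 0.4, 0, 0, 0, 3.8],
  [0, 0, 0.3, 0, 0, 0, 3.8],
  [0, 0, 0.15, 0, 0, 0, 3.8],
  [0, 0, 0, 0, 0, 0, 3.8],
  [0, 0, 0, 0, 0, 0, 3.8],
])

```text
time: 29.75
position: [587.4, 307.2, 17.8]
eef_rot: [3.141, 0.0, 1.463]
ft_force: [-0.7, 0.3, -0.8]
finger_gap: 43.2
finger_force: 31.5
```

Emit:
carry_out([
  [0, 0, 0.15, 0, 0, 0, 3.8],
  [0, 0, 0, 0, 0, 0, 3.8],
  [0, 0, 0, 0, 0, 0, 3.8],
])

```text
time: 30.0
position: [587.6, 307.3, 17.6]
eef_rot: [3.141, -0.0, 1.463]
ft_force: [-3.7, -1.3, 4.6]
finger_gap: 43.3
finger_force: 32.2
```

Emit:
carry_out([
  [0, 0, 0, 0, 0, 0, 5.5],
  [0, 0, 0, 0, 0, 0, 8.5],
  [0, 0, 0, 0, 0, 0, 8.5],
  [0, 0, 0, 0, 0, 0, 8.5],
  [0, 0, -2, 0, 0, 0, 8.5],
])

```text
time: 30.42
position: [584.9, 305.9, 31.2]
eef_rot: [-3.135, 0.005, 1.463]
ft_force: [-0.4, 0.1, -1.5]
finger_gap: 84.7
finger_force: 0.0
```

Emit:
carry_out([
  [0, 0, -3.5, 0, 0, 0, 8.5],
  [0, 0, -3.5, 0, 0, 0, 8.5],
  [0, 0, -3.5, 0, 0, 0, 8.5],
  [0, 0, -2, 0, 0, 0, 8.5],
  [0, 0, 0, 0, 0, 0, 8.5],
])

```text
time: 30.83
position: [589.6, 308.1, 168.2]
eef_rot: [3.134, -0.006, 1.463]
ft_force: [0.1, 0.8, 1.7]
finger_gap: 84.8
finger_force: 0.0
```

Emit:
carry_out([
  [0, 0, 0, 0, 0, 0, 8.5],
  [0, 0, 0, 0, 0, 0, 8.5],
  [0, 0, 0, 0, 0, 0, 8.5],
])

```text
time: 31.08
position: [586.8, 307.0, 159.2]
eef_rot: [-3.139, 0.002, 1.463]
ft_force: [-0.0, -1.4, -0.3]
finger_gap: 85.0
finger_force: 0.0
```

Run:
```python
from h import *
W=snapshot("wrist"); o=get_obs(); print(o["position"],o["time"],o["finger_gap"])
fit("foot",[W],30,{},1.46)
A=snapshot("scene");B=snapshot("top")
fit("housing",[A],24);fit("cap",[A],34);fit("cap",[B],34)
cv2.imwrite("pics/s9.png",A["color"][:,:,::-1])
```

```text
[586.84400204 306.93169474 159.35140916] 31.1333 84.7212748439375
foot [587.163 307.213   1.462] deg 83.7 loss 176.5 area [5674]
housing [4.04525e+02 3.09040e+02 3.80000e-02] deg 2.2 loss 56.5 area [468]
cap [ 4.15077e+02 -3.14178e+02  3.78000e-01] deg 21.7 loss 536.2 area [814]
cap [ 5.86493e+02 -3.08364e+02 -2.20000e-02] deg -1.3 loss 13.7 area [266]
```

View pics/s9.png

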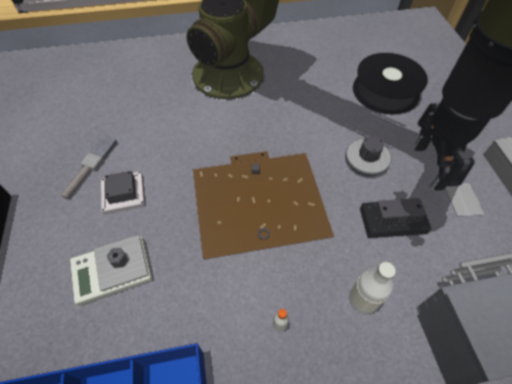

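All four parts sit on their stations: cap on the pan (118,257), flange in the jig (120,185), housing on the turntable (372,150) and foot on the granite (402,212). All are upright and the gripper is clear.

```bash
python3 -c "
from bench import *
print(job_done())"
```

```text
the job is handed in; nothing more can be done
None
```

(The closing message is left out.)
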